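# Start the clamp screw of the splint jig

### The job

One of the two square-headed clamp screws on the bamboo-splint jig only stands in its threaded post, high and not yet caught. Without lifting it out, turn that screw backward (anticlockwise seen from above) until it drops into the thread, then turn it forward (clockwise) one full turn, in as many grips as you need, so that it is properly started. Finish while still holding its head between the fingers, keeping still; leave the bowl, the bamboo cup and the hammer alone.

Things in the scene. Friction and masses are not known exactly. Their poses are not given: they have to be found in the camera images.
- jig: fixed block of pale wood 120 x 220 x 70 mm with a green-painted steel plate (top at 80 mm above the work surface); two thin blades stand on its middle up to 102 mm. Origin: centre of the underside; x across the 120 mm, y along the 220 mm, z up. A steel post stands on the plate 55 mm from the middle towards each end; either may carry the loose screw, the other carries the tight one.
- post_top (a point): centre of the top face of the round steel post (42 mm across, top 110 mm above the work surface, fixed) that holds the loose screw. Its hidden right-hand thread begins with a level land with one gap in it. The screw drops at the gap, after 30 to 100 degrees of backward turning from the start, and can drop over about 25 degrees of turning.
- screw: the loose screw, steel, 0.28 kg: square head 24 x 24 mm, 22 mm tall, on a threaded shank 20 mm across, upright in the post; it can only turn and slide along its axis. Origin: on the axis at the head's underside; z up, x and y square to the flats. The underside starts 146 mm above the work surface (36 mm of shank shows). It turns against 0.03 N m of friction and stays where it is left.
- screw_head (a point): centre of the loose screw's head, 11 mm above screw's origin; the head's flats may be gripped on any opposite pair from above.
- screw_turn (a joint): turn of the loose screw, rad, growing clockwise seen from above (forward, the tightening way), counted without wrapping. Not more than 0.3 either way at the start; where the thread begins does not show in this number.
- screw_lift (a joint): height of the loose screw along its axis, m: 0 at the start, negative as it sinks. At the gap it sinks about 6 mm, by its weight if let go or if pushed down lightly; held without a push it passes over. Once down it stops against the gap's back end. Turned forward it is drawn down 6 mm a turn with 1 mm of play, and the fingers must go down with it; one turn after the drop it reads about -0.012.
- bowl: blue glazed ceramic bowl, 170 mm across, 55 mm high, loose, not to be touched. Origin: centre of the underside.
- bamboo_cup: bamboo cup, 68 mm across, 100 mm high, with two thin sticks in it up to 160 mm, loose, not to be touched. Origin: centre of the underside.
- hammer: wooden-handled hammer, 260 mm long, head 26 mm high, lying on the work surface along its own x axis, loose, not to be touched.
- screw_tight: the other, tight screw, of the same shape, fixed, leave it alone; its head spans 113 to 135 mm above the work surface. Origin: on its axis at the head's underside.

How it is judged:
By the outcome, as a careful person would: the job done as asked, in the order asked, and still so for the second after the job is handed in, while the arm keeps its last pose, push and grip.
It also fails if it takes over 72 s, if anything falls off the work surface, if the arm or the gripper's body presses on something with over 40 N, if the wrist force passes 120 N, or if a joint passes its speed limit or range.

### The arm

A 6-joint arm with a two-finger parallel gripper is mounted at the origin on the work surface. World frame = base frame: x ahead of the robot, y to its left, z up, the work surface at z = 0. Lengths are in mm, angles in rad, forces in N, time in s.
With the tool pointing down it reaches from about 300 to 850 mm from the base axis. Payload 5.4 kg.
Tool frame: the origin (TCP) lies midway between the tips of the shut fingers; the grasp point (between the pads) lies 19 mm behind it; z points along the fingers, y is the direction in which the jaws open and shut (so a half turn about z gives the same grasp; the last joint's range is limited). The gripper opens to 85 mm and grips with 20 to 120 N. Pads are 22 mm wide; open, the fingers measure 114 mm over their backs; the gripper's body (76 mm by 85 mm) begins 54 mm behind the grasp point. The pads swing forward as they close: fully open they stand 13 mm farther back than shut.
Start: joints at [1.134, 0.158, 1.597, -0, 1.386, -0.21], TCP at [129.306, 560.255, 231.299] pointing down, gripper open.
Joint ranges: [-2.91, 2.91], [-0.94, 2.29], [0.18, 2.7], [-1.29, 4.43], [0.17, 2.64], [-3, 3]. Speed limits (rad/s): [2.57, 2.57, 3.14, 3.14, 3.14, 3.14].

### API

Orientations are given as a rotation vector (axis times angle).
In Python, from bench import robot gives the robot as it stands.
- The arm moves only by the tool carry_out, never from a script. Its argument "series" is a list of rows, each a list of 7 numbers: the shift along the tool's x, y, z in cm, then the turn, a rotation vector about the tool's x, y, z in degrees, then the closure, from -1 (fully open) to 1 (shut). In form: [[tx, ty, tz, ax, ay, az, hand], ...]. A call has 1 to 20 rows; each row is the pose to reach, as a shift and turn from the pose commanded when the call began, along the tool's axes at that moment; what a row does not reach only later rows make up. A row lasts 1/10 s, in which the tool goes at most 50 mm and 8.59 degrees, less where a joint would pass 70% of its speed; a pose out of reach is approached as far as the arm can. A call with a gripper value outside its range is refused whole. The fingers move at their own pace and stop on an object; "grip_force" is the grip in N (left out, the last holds). Time passes only in rows, so rows that repeat a pose let the fingers close. It gives the time, the measured TCP pose, the force and the opening at its end, in the units of the state.
- robot.state(): the state, without advancing time (a new reading comes with each control period).
- robot.get_image(name): name is "scene" or "top" or "wrist"; returns the picture (384x512x3 uint8, red, green, blue); there is no depth.
- robot.camera_info(name): a dict with "mtx" (3x3 intrinsics, pixels), "rvec" (rotation vector, rad) and "tvec" (3), from world to camera coordinates, as OpenCV has them; the wrist camera has in their place "T_tool_cam" (4x4, takes a point from camera to tool coordinates, whose origin is the TCP and whose axes are the flange's). Camera axes: x right, y down, z forward; pixel columns grow to the right and rows downward; lengths in mm; the calibration is good to about 2 mm. A picture is of the moment at which its call begins: read the wrist's pose just before it. camera_info takes no time and is no camera call.
- robot.close_job(): hands the job in, once; it reports no verdict.
The state is a dict: "clock": time; "joints": joint angles; "joint_velocities": joint speeds; "joint_efforts": joint torques, N m; "position": TCP position; "tcp_rot": TCP orientation; "contact_force": force on the tool from outside, world axes, zero at the start; "torque": the same for the moment, N m; "gripper_width": finger opening in mm.
Only numpy, scipy, OpenCV 4.12 (cv2) and the standard library are available. Lean on these libraries where they do the work, as an engineer would, in place of code of your own. Each camera call takes 0.05 s, during which the arm holds its last target.

## Working session

There is one attempt and no reset: what is moved stays moved. The work goes in short steps, Python scripts to look and compute and a tool call to move; the robot and the scene stay as the last step left them, time stands still between calls to the robot, and variables do not carry over. Pictures are saved under pics/ and viewed, and the job is handed in when it is done.

Besides the shell and the picture viewer there is one more tool, called after ">>>" by a JSON object that holds its "api" and its "payload", one argument or row to a line. carry_out: Moves the arm, as the interface text tells. Its arguments: {"type":"object","properties":{"series":{"type":"array"},"grip_force":{"type":"number"}},"required":["series"]}

```bash
ls; mkdir -p pics; python3 - <<'E'
from bench import robot
import cv2
s=robot.state();print(s)
for n in ("scene","top","wrist"):
    cv2.imwrite(f"pics/{n}0.png",robot.get_image(n)[:,:,::-1]); print(n,robot.camera_info(n))
E
```

```text
pics
{'clock': 0.0, 'joints': array([ 1.13389169e+00,  1.59072029e-01,  1.59826054e+00,  3.08265793e-05,
        1.38622120e+00, -2.10086473e-01]), 'joint_velocities': array([-5.05680718e-04, -7.42501437e-05, -6.97237955e-04, -8.74100317e-04,
        1.10771956e-03,  9.62516892e-05]), 'joint_efforts': array([-7.53525619e-04, -3.95999229e+01, -3.31428480e+01, -4.24551636e-04,
        8.44272960e-03,  3.55082364e-05]), 'position': array([129.04167575, 559.69948384, 230.28982971]), 'tcp_rot': array([-3.55456812e-01, -3.12076103e+00,  2.90500185e-03]), 'contact_force': array([-0.73971523, -0.24428139,  0.51064609]), 'torque': array([0.007174  , 0.06701161, 0.02240649]), 'gripper_width': 85.82694359216177}
scene {'mtx': array([[441.02663145,   0.        , 258.75629623],
       [  0.        , 441.02663145, 189.07477815],
       [  0.        ,   0.        ,   1.        ]]), 'rvec': array([ 2.45231603,  0.9506384 , -0.24548475]), 'tvec': array([-468.69958771, -259.66473571, 1650.81592173])}
top {'mtx': array([[481.70751254,   0.        , 270.3445953 ],
       [  0.        , 481.70751254, 190.3218171 ],
       [  0.        ,   0.        ,   1.        ]]), 'rvec': array([ 2.18923658, -2.18232614,  0.08747269]), 'tvec': array([  21.44860044,  585.28301454, 1629.06658854])}
wrist {'mtx': array([[294.57212638,   0.        , 252.52709319],
       [  0.        , 294.57212638, 194.77270937],
       [  0.        ,   0.        ,   1.        ]]), 'T_tool_cam': array([[ 5.04078698e-04, -9.65706819e-01, -2.59634522e-01,
         6.58777323e+01],
       [ 9.99999788e-01,  3.79697546e-04,  5.29213451e-04,
        -1.11364129e+00],
       [-4.12482448e-04, -2.59634733e-01,  9.65706806e-01,
        -1.45101422e+02],
       [ 0.00000000e+00,  0.00000000e+00,  0.00000000e+00,
         1.00000000e+00]])}
```

View pics/scene0.png

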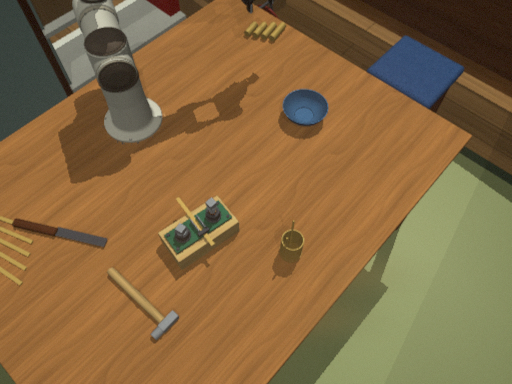

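View pics/top0.png

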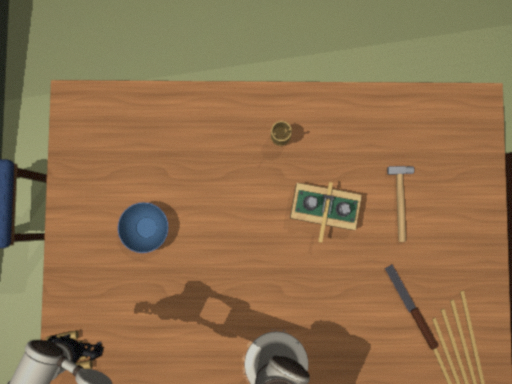

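View pics/wrist0.png

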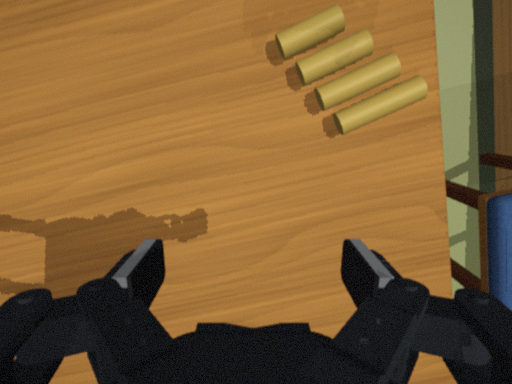

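```bash
cat > h.py <<'E'
import numpy as np, cv2
from scipy.spatial.transform import Rotation as R
from bench import robot
def ray(name,uv,st=None):
    c=robot.camera_info(name)
    p=np.linalg.inv(c['mtx'])@np.array([uv[0],uv[1],1.])
    if name=='wrist':
        T=np.eye(4);T[:3,:3]=R.from_rotvec(st['tcp_rot']).as_matrix();T[:3,3]=st['position']
        M=T@c['T_tool_cam'];return M[:3,3],M[:3,:3]@p
    r=R.from_rotvec(c['rvec']).as_matrix()
    return -r.T@c['tvec'],r.T@p
def atz(name,uv,z,st=None):
    o,d=ray(name,uv,st);return o+d*(z-o[2])/d[2]
def proj(name,P,st=None):
    c=robot.camera_info(name);P=np.atleast_2d(P).astype(float)
    if name=='wrist':
        T=np.eye(4);T[:3,:3]=R.from_rotvec(st['tcp_rot']).as_matrix();T[:3,3]=st['position']
        M=np.linalg.inv(T@c['T_tool_cam']);q=P@M[:3,:3].T+M[:3,3]
    else: q=P@R.from_rotvec(c['rvec']).as_matrix().T+c['tvec']
    q=q@c['mtx'].T;return q[:,:2]/q[:,2:]
E
python3 - <<'E'
import cv2
a=cv2.imread('pics/scene0.png')[185:275,145:255]
b=cv2.imread('pics/top0.png')[170:250,280:375]
cv2.imwrite('pics/c_s.png',cv2.resize(a,None,fx=7,fy=6.5,interpolation=2) if 0 else cv2.resize(a,None,fx=6,fy=6,interpolation=2))
cv2.imwrite('pics/c_t.png',cv2.resize(b,None,fx=7,fy=7,interpolation=2))
E
```

```text
(no output)
```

View pics/c_s.png

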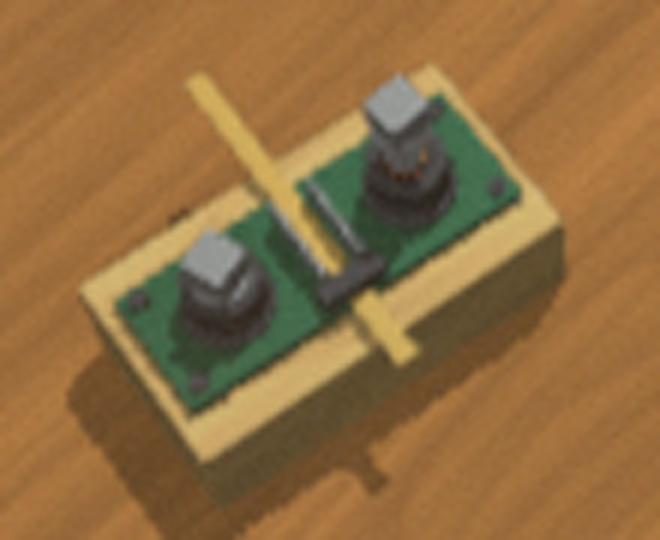

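View pics/c_t.png

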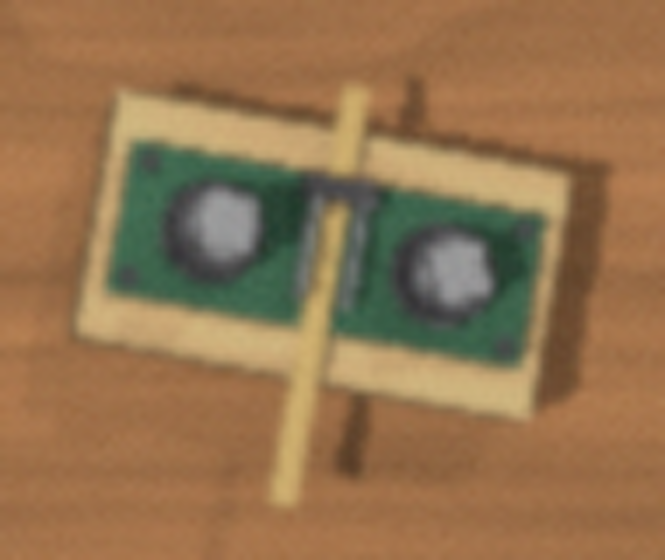

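```bash
python3 - <<'E'
from h import *
f=lambda p,k,ox,oy:((p[0]+.5)/k-.5+ox,(p[1]+.5)/k-.5+oy)
print('loose top',atz('top',f((230,226),7,280,170),168))
print('loose scene',atz('scene',f((399,104),6,145,185),168))
print('tight top',atz('top',f((460,272),7,280,170),135), 'scene',atz('scene',f((214,258),6,145,185),135))
for p in [(118,92),(570,175),(530,418),(76,335)]: print('jig',atz('top',f(p,7,280,170),70))
for n,uv in (('bowl',(144,228)),('cup',(281,133)),('hammerhead',(401,170)),('hh',(403,240))): print(n,atz('top',uv,50))
s=robot.state();print(R.from_rotvec(s['tcp_rot']).as_matrix().round(3))
E
```

```text
loose top [ 538.62391896 -107.31315037  168.        ]
loose scene [ 539.88888009 -106.85516746  168.        ]
tight top [ 519.69814932 -215.00554029  135.        ] scene [ 519.64916781 -215.9778438   135.        ]
jig [607.31315134 -63.28806362  70.        ]
jig [ 568.43468633 -278.20730733   70.        ]
jig [ 453.21749443 -257.99438823   70.        ]
jig [491.75206985 -43.27475625  70.        ]
bowl [455.32269858 445.60320229  50.        ]
cup [778.62087871 -12.19939076  50.        ]
hammerhead [ 653.55275583 -418.5153818    50.        ]
hh [ 417.82561938 -421.13483924   50.        ]
[[-0.974  0.225 -0.001]
 [ 0.225  0.974 -0.001]
 [ 0.    -0.001 -1.   ]]
```

```bash
cat >> h.py <<'E'
def plan(P,yawx,st=None):
    "shift in tool axes (cm) and turn about tool z (deg) from current measured pose"
    st=st or robot.state(); M=R.from_rotvec(st['tcp_rot']).as_matrix()
    d=M.T@(np.array(P)-st['position'])/10
    c,s=np.cos(np.radians(yawx)),np.sin(np.radians(yawx))
    G=np.array([[c,s,0],[s,-c,0],[0,0,-1]])
    return d.round(3), np.degrees(R.from_matrix(M.T@G).as_rotvec()).round(2)
def show():
    s=robot.state();M=R.from_rotvec(s['tcp_rot']).as_matrix()
    print('t',round(s['clock'],2),'p',s['position'].round(2),'yaw',np.degrees(np.arctan2(M[1,0],M[0,0])).round(2),'tilt',M[:2,2].round(4),'j6',np.degrees(s['joints'][5]).round(2),'F',s['contact_force'].round(2),'T',s['torque'].round(3),'w',round(s['gripper_width'],2))
E
python3 - <<'E'
from h import *
print(plan((539,-107,240),80));show()
E
```

```text
(array([-54.936, -55.758,  -0.883]), array([-8.0e-02,  5.0e-02,  8.7e+01]))
t 0.15 p [129.11 559.84 230.52] yaw 167.0 tilt [-0.0006 -0.0013] j6 -12.04 F [1.24 0.2  0.1 ] T [ 0.053 -0.03   0.077] w 85.79
```

>>> {"api": "carry_out", "payload": {
  "series": [
    [-54.94, -55.76, -0.8, 0, 0, 87, -1],
    [-54.94, -55.76, -0.8, 0, 0, 87, -1],
    [-54.94, -55.76, -0.8, 0, 0, 87, -1],
    [-54.94, -55.76, -0.8, 0, 0, 87, -1],
    [-54.94, -55.76, -0.8, 0, 0, 87, -1],
    [-54.94, -55.76, -0.8, 0, 0, 87, -1],
    [-54.94, -55.76, -0.8, 0, 0, 87, -1],
    [-54.94, -55.76, -0.8, 0, 0, 87, -1],
    [-54.94, -55.76, -0.8, 0, 0, 87, -1],
    [-54.94, -55.76, -0.8, 0, 0, 87, -1],
    [-54.94, -55.76, -0.8, 0, 0, 87, -1],
    [-54.94, -55.76, -0.8, 0, 0, 87, -1],
    [-54.94, -55.76, -0.8, 0, 0, 87, -1],
    [-54.94, -55.76, -0.8, 0, 0, 87, -1],
    [-54.94, -55.76, -0.8, 0, 0, 87, -1],
    [-54.94, -55.76, -0.8, 0, 0, 87, -1],
    [-54.94, -55.76, -0.8, 0, 0, 87, -1],
    [-54.94, -55.76, -0.8, 0, 0, 87, -1],
    [-54.94, -55.76, -0.8, 0, 0, 87, -1],
    [-54.94, -55.76, -0.8, 0, 0, 87, -1]
  ]
}}

```text
clock: 2.15
position: [538.8, -105.4, 239.3]
tcp_rot: [-2.405, -2.021, -0.0]
contact_force: [0.4, 0.5, 1.0]
gripper_width: 85.4
```

```bash
python3 - <<'E'
from h import *
show(); s=robot.state(); im=robot.get_image('wrist')[:,:,::-1]; cv2.imwrite('pics/w1.png',im)
np.save('w1.npy',np.r_[s['position'],s['tcp_rot']])
print(proj('wrist',[[539,-107,168],[539,-107,110]],s))
E
```

```text
t 2.15 p [ 538.84 -105.44  239.34] yaw 80.09 tilt [-0.0001  0.0002] j6 -13.78 F [0.38 0.49 1.  ] T [-0.034  0.03  -0.02 ] w 85.39
[[253.52716967 204.71061081]
 [253.31452823 187.0666946 ]]
```

View pics/w1.png

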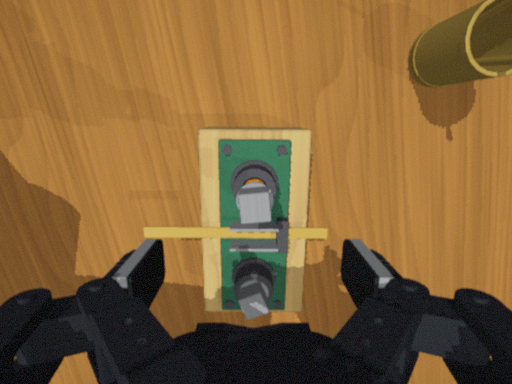

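```bash
python3 - <<'E'
from h import *
s=robot.state();print(np.degrees(s['joints']).round(2));show()
im=cv2.imread('pics/w1.png')[145:245,205:305]
cv2.imwrite('pics/w1c.png',cv2.resize(im,None,fx=6,fy=6,interpolation=2))
E
```

```text
[-2.369e+01  4.920e+00  9.512e+01  1.000e-02  7.996e+01 -1.378e+01]
t 2.2 p [ 538.92 -105.5   239.44] yaw 80.09 tilt [0.0001 0.0001] j6 -13.78 F [ 0.17 -0.24 -0.09] T [-0.019  0.029 -0.042] w 85.59
```

View pics/w1c.png

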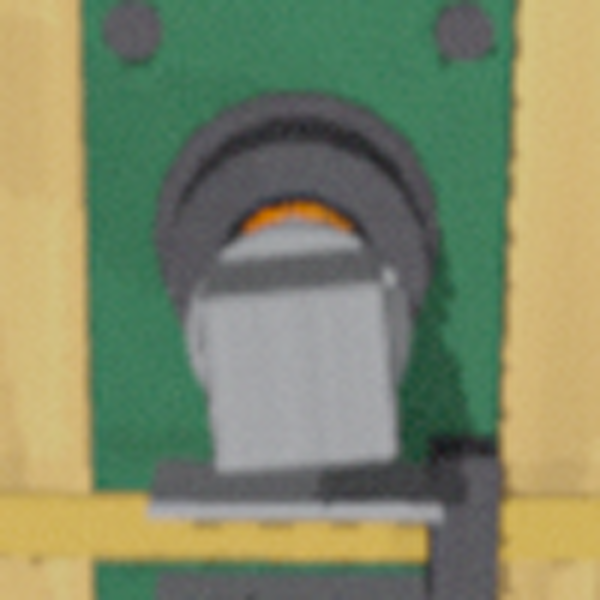

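```bash
python3 - <<'E'
from h import *
v=np.load('w1.npy');s={'position':v[:3],'tcp_rot':v[3:]}
q=np.array([atz('wrist',((x+.5)/6-.5+205,(y+.5)/6-.5+145),168,s) for x,y in [(208,298),(383,284),(398,458),(218,472)]])
print(q.round(1),q.mean(0));e=np.roll(q,-1,0)-q
print(np.linalg.norm(e,axis=1),np.degrees(np.arctan2(e[:,1],e[:,0])))
print('post',[atz('wrist',((x+.5)/6-.5+205,(y+.5)/6-.5+145),110,s) for x,y in [(298,225)]])
E
```

```text
[[ 529.7  -96.9  168. ]
 [ 551.9  -98.9  168. ]
 [ 550.1 -122.3  168. ]
 [ 526.7 -120.2  168. ]] [ 539.59949126 -109.60877289  168.        ]
[22.22770167 23.44635047 23.47747244 23.45815046] [ -5.15972256 -94.31827272 174.83258377  82.6281998 ]
post [array([ 540.71406082, -102.33972246,  110.        ])]
```

```bash
python3 - <<'E'
from h import *
print(plan((539.3,-107.8,205),174.7));show()
E
```

```text
(array([-0.221,  0.077,  3.444]), array([ 1.000e-02, -0.000e+00, -9.461e+01]))
t 2.2 p [ 538.92 -105.5   239.44] yaw 80.09 tilt [0.0001 0.0001] j6 -13.78 F [ 0.17 -0.24 -0.09] T [-0.019  0.029 -0.042] w 85.59
```

>>> {"api": "carry_out", "payload": {
  "series": [
    [-0.22, 0.08, 3.4, 0, 0, -94.6, -1],
    [-0.22, 0.08, 3.4, 0, 0, -94.6, -1],
    [-0.22, 0.08, 3.4, 0, 0, -94.6, -1],
    [-0.22, 0.08, 3.4, 0, 0, -94.6, -1],
    [-0.22, 0.08, 3.4, 0, 0, -94.6, -1],
    [-0.22, 0.08, 3.4, 0, 0, -94.6, -1],
    [-0.22, 0.08, 3.4, 0, 0, -94.6, -1],
    [-0.22, 0.08, 3.4, 0, 0, -94.6, -1],
    [-0.22, 0.08, 3.4, 0, 0, -94.6, -1],
    [-0.22, 0.08, 3.4, 0, 0, -94.6, -1],
    [-0.22, 0.08, 3.4, 0, 0, -94.6, -1],
    [-0.22, 0.08, 3.4, 0, 0, -94.6, -1],
    [-0.22, 0.08, 3.4, 0, 0, -94.6, -1],
    [-0.22, 0.08, 3.4, 0, 0, -94.6, -1]
  ]
}}

```text
clock: 3.6
position: [539.6, -108.6, 205.4]
tcp_rot: [0.151, 3.138, -0.0]
contact_force: [-0.1, -0.7, 0.3]
gripper_width: 85.4
```

```bash
python3 - <<'E'
from h import *
show(); s=robot.state(); im=robot.get_image('wrist')[:,:,::-1]; cv2.imwrite('pics/w2.png',im)
np.save('w2.npy',np.r_[s['position'],s['tcp_rot']])
c=proj('wrist',[539,-107.8,168],s)[0].astype(int);print(c)
x0,y0=c-50;print(x0,y0)
cv2.imwrite('pics/w2c.png',cv2.resize(im[y0:y0+100,x0:x0+100],None,fx=6,fy=6,interpolation=2))
E
```

```text
t 3.6 p [ 539.61 -108.61  205.4 ] yaw 174.49 tilt [ 0.0001 -0.0001] j6 -108.45 F [-0.06 -0.72  0.33] T [-0.005  0.031  0.059] w 85.41
[255 218]
205 168
```

View pics/w2c.png

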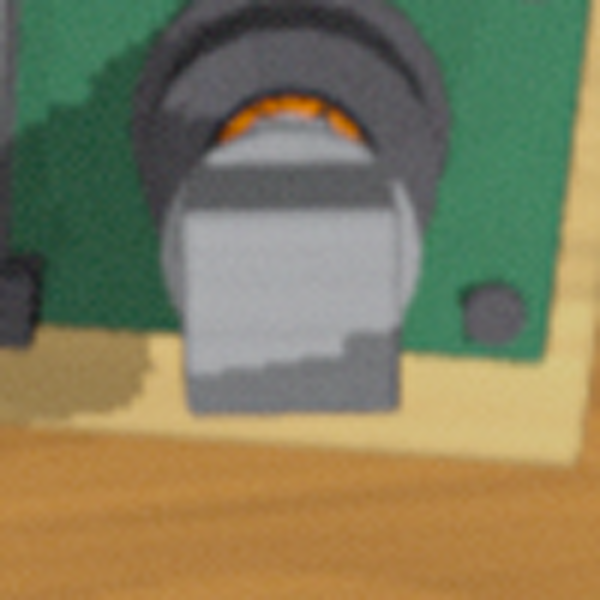

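```bash
python3 - <<'E'
from h import *
v=np.load('w2.npy');s={'position':v[:3],'tcp_rot':v[3:]}
q=np.array([atz('wrist',((x+.5)/6-.5+205,(y+.5)/6-.5+168),168,s) for x,y in [(184,211),(393,209),(400,409),(190,413)]])
print(q.round(1),q.mean(0));e=np.roll(q,-1,0)-q
print(np.linalg.norm(e,axis=1),np.degrees(np.arctan2(e[:,1],e[:,0])))
print(plan((539.2,-108,142),84.7));show()
E
```

```text
[[ 526.9 -119.6  168. ]
 [ 528.8  -97.1  168. ]
 [ 552.   -98.2  168. ]
 [ 550.2 -121.5  168. ]] [ 539.49444509 -109.10386307  168.        ]
[22.50947653 23.19713434 23.33956742 23.42398865] [ 85.08697527  -2.67152753 -94.31286458 175.27890309]
(array([0.049, 0.067, 6.337]), array([ 0.  ,  0.  , 89.81]))
t 3.65 p [ 539.62 -108.71  205.37] yaw 174.51 tilt [ 0.0001 -0.    ] j6 -108.48 F [-0.31  0.02  0.5 ] T [-0.037 -0.045 -0.002] w 85.37
```

>>> {"api": "carry_out", "payload": {
  "series": [
    [0.03, 0, 0, 0, 0, 89.3, -1],
    [0.03, 0, 0, 0, 0, 89.3, -1],
    [0.03, 0, 0, 0, 0, 89.3, -1],
    [0.03, 0, 0, 0, 0, 89.3, -1],
    [0.03, 0, 0, 0, 0, 89.3, -1],
    [0.03, 0, 0, 0, 0, 89.3, -1],
    [0.03, 0, 0, 0, 0, 89.3, -1],
    [0.03, 0, 0, 0, 0, 89.3, -1],
    [0.03, 0, 0, 0, 0, 89.3, -1],
    [0.03, 0, 0, 0, 0, 89.3, -1],
    [0.03, 0, 0, 0, 0, 89.3, -1],
    [0.03, 0, 1.5, 0, 0, 89.3, -1],
    [0.03, 0, 3, 0, 0, 89.3, -1],
    [0.03, 0, 4, 0, 0, 89.3, -1],
    [0.03, 0, 5, 0, 0, 89.3, -1],
    [0.03, 0, 6, 0, 0, 89.3, -1],
    [0.03, 0, 6.6, 0, 0, 89.3, -1],
    [0.03, 0, 6.6, 0, 0, 89.3, -1],
    [0.03, 0, 6.6, 0, 0, 89.3, -1]
  ],
  "grip_force": 25
}}

```text
clock: 5.55
position: [539.6, -109.0, 139.5]
tcp_rot: [2.31, 2.128, 0.0]
contact_force: [-0.1, -0.1, -0.1]
gripper_width: 85.4
```

```bash
python3 - <<'E'
from h import *
show(); s=robot.state(); im=robot.get_image('wrist')[:,:,::-1]; cv2.imwrite('pics/w3.png',im)
show()
E
```

```text
t 5.55 p [ 539.59 -108.98  139.54] yaw 85.31 tilt [ 0.0004 -0.0002] j6 -19.31 F [-0.08 -0.11 -0.05] T [ 0.014 -0.012  0.003] w 85.44
t 5.6 p [ 539.77 -109.08  139.86] yaw 85.3 tilt [ 0.001  -0.0005] j6 -19.3 F [ 0.36 -0.06  0.07] T [0.052 0.004 0.057] w 85.4
```

View pics/w3.png

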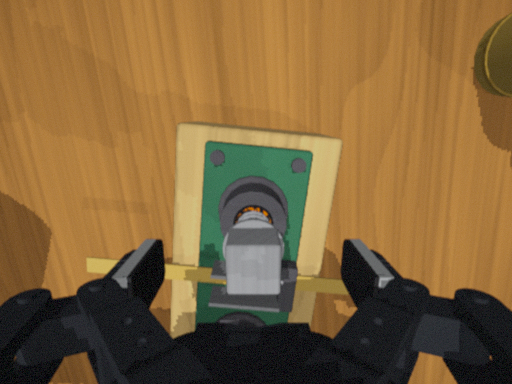

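>>> {"api": "carry_out", "payload": {
  "series": [
    [0, 0, 0, 0, 0, 0, 0],
    [0, 0, 0, 0, 0, 0, 0.3],
    [0, 0, 0, 0, 0, 0, 0.5],
    [0, 0, 0, 0, 0, 0, 1],
    [0, 0, 0, 0, 0, 0, 1],
    [0, 0, 0, 0, 0, 0, 1],
    [0, 0, 0, 0, 0, 0, 1],
    [0, 0, 0, 0, 0, 0, 1]
  ],
  "grip_force": 25
}}

```text
clock: 6.4
position: [539.6, -108.9, 139.5]
tcp_rot: [2.31, 2.128, 0.0]
contact_force: [0.5, 0.3, 1.3]
gripper_width: 23.4
```

```bash
python3 - <<'E'
from h import *
show(); s=robot.state(); im=robot.get_image('wrist')[:,:,::-1]; cv2.imwrite('pics/w4.png',im[100:340,130:390])
show()
E
```

```text
t 6.4 p [ 539.59 -108.95  139.49] yaw 85.3 tilt [ 0.0006 -0.0002] j6 -19.3 F [0.46 0.33 1.26] T [ 0.028 -0.146  0.021] w 23.35
t 6.45 p [ 539.6  -108.96  139.53] yaw 85.3 tilt [ 0.0006 -0.0002] j6 -19.3 F [1.11 0.04 1.55] T [ 0.028 -0.132 -0.018] w 23.77
```

View pics/w4.png

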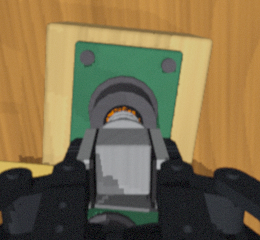

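>>> {"api": "carry_out", "payload": {
  "series": [
    [0, 0, 0.1, 0, 0, 0, 1],
    [0, 0, 0.1, 0, 0, 0, 1],
    [0, 0, 0.1, 0, 0, 0, 1]
  ]
}}

```text
clock: 6.75
position: [539.7, -109.0, 139.3]
tcp_rot: [2.31, 2.128, 0.0]
contact_force: [-0.4, 0.7, 7.0]
gripper_width: 23.9
```

```bash
python3 -c "
from h import *
show()"
```

```text
t 6.75 p [ 539.7  -109.    139.35] yaw 85.31 tilt [ 0.0007 -0.0004] j6 -19.3 F [-0.43  0.69  6.98] T [0.115 0.256 0.039] w 23.86
```

>>> {"api": "carry_out", "payload": {
  "series": [
    [0, 0, 0, 0, 0, -5, 1],
    [0, 0, 0, 0, 0, -10, 1],
    [0, 0, 0, 0, 0, -15, 1],
    [0, 0, 0, 0, 0, -20, 1],
    [0, 0, 0, 0, 0, -24, 1],
    [0, 0, 0, 0, 0, -24, 1],
    [0, 0, 0, 0, 0, -24, 1]
  ]
}}

```text
clock: 7.45
position: [539.9, -109.0, 139.3]
tcp_rot: [1.817, 2.562, 0.001]
contact_force: [-0.6, 1.1, 6.1]
gripper_width: 23.4
```

```bash
python3 -c "
from h import *
show()"
```

```text
t 7.45 p [ 539.86 -108.97  139.34] yaw 109.32 tilt [ 0.0012 -0.0003] j6 -43.31 F [-0.64  1.15  6.06] T [0.144 0.065 0.099] w 23.45
```

>>> {"api": "carry_out", "payload": {
  "series": [
    [0, 0, 0, 0, 0, -4, 1],
    [0, 0, 0, 0, 0, -8, 1],
    [0, 0, 0, 0, 0, -8, 1],
    [0, 0, 0, 0, 0, -8, 1]
  ]
}}

```text
clock: 7.85
position: [539.9, -109.0, 139.4]
tcp_rot: [1.633, 2.682, 0.001]
contact_force: [0.0, 0.3, 5.5]
gripper_width: 24.0
```

>>> {"api": "carry_out", "payload": {
  "series": [
    [0, 0, 0, 0, 0, -4, 1],
    [0, 0, 0, 0, 0, -8, 1],
    [0, 0, 0, 0, 0, -8, 1],
    [0, 0, 0, 0, 0, -8, 1]
  ]
}}

```text
clock: 8.25
position: [540.0, -109.0, 139.4]
tcp_rot: [1.442, 2.789, 0.001]
contact_force: [-0.1, 1.3, 6.2]
gripper_width: 23.4
```

>>> {"api": "carry_out", "payload": {
  "series": [
    [0, 0, 0, 0, 0, -4, 1],
    [0, 0, 0, 0, 0, -8, 1],
    [0, 0, 0, 0, 0, -8, 1],
    [0, 0, 0, 0, 0, -8, 1]
  ]
}}

```text
clock: 8.65
position: [540.0, -108.9, 139.4]
tcp_rot: [1.244, 2.883, 0.001]
contact_force: [-0.1, 0.4, 5.1]
gripper_width: 23.7
```

```bash
python3 -c "
from h import *
show()"
```

```text
t 8.65 p [ 540.04 -108.91  139.36] yaw 133.32 tilt [ 0.0016 -0.0003] j6 -67.31 F [-0.14  0.43  5.07] T [0.164 0.014 0.08 ] w 23.69
```

>>> {"api": "carry_out", "payload": {
  "series": [
    [0, 0, 0.02, 0, 0, -4, 1],
    [0, 0, 0.02, 0, 0, -8, 1],
    [0, 0, 0.02, 0, 0, -8, 1],
    [0, 0, 0.02, 0, 0, -8, 1]
  ]
}}

```text
clock: 9.05
position: [539.9, -108.8, 138.1]
tcp_rot: [1.043, 2.962, 0.001]
contact_force: [4.5, 0.6, -1.2]
gripper_width: 23.5
```

>>> {"api": "carry_out", "payload": {
  "series": [
    [0, 0, 0, 0, 0, -4, 1],
    [0, 0, 0, 0, 0, -8, 1],
    [0, 0, 0, 0, 0, -8, 1],
    [0, 0, 0, 0, 0, -8, 1]
  ]
}}

```text
clock: 9.45
position: [539.9, -108.7, 138.0]
tcp_rot: [0.835, 3.027, 0.001]
contact_force: [5.0, 1.6, -2.6]
gripper_width: 23.1
```

>>> {"api": "carry_out", "payload": {
  "series": [
    [0, 0, 0.1, 0, 0, 0, 1],
    [0, 0, 0.2, 0, 0, 0, 1],
    [0, 0, 0.3, 0, 0, 0, 1],
    [0, 0, 0.3, 0, 0, 0, 1],
    [0, 0, 0.3, 0, 0, 0, 1]
  ]
}}

```text
clock: 9.95
position: [539.9, -108.7, 135.0]
tcp_rot: [0.835, 3.027, 0.001]
contact_force: [5.8, 1.0, -2.2]
gripper_width: 23.9
```

```bash
python3 -c "
from h import *
show()"
```

```text
t 9.95 p [ 539.87 -108.74  134.98] yaw 149.17 tilt [0.0014 0.0003] j6 -83.17 F [ 5.82  0.97 -2.18] T [ 0.201 -1.119 -0.013] w 23.94
```

>>> {"api": "carry_out", "payload": {
  "series": [
    [0, 0, 0.1, 0, 0, 0, 1],
    [0, 0, 0.2, 0, 0, 0, 1],
    [0, 0, 0.25, 0, 0, 0, 1],
    [0, 0, 0.25, 0, 0, 0, 1],
    [0, 0, 0.25, 0, 0, 0, 1]
  ]
}}

```text
clock: 10.45
position: [540.0, -108.9, 133.7]
tcp_rot: [0.833, 3.028, 0.0]
contact_force: [2.3, 2.0, 6.1]
gripper_width: 23.1
```

```bash
python3 - <<'E'
from h import *
show(); im=robot.get_image('wrist')[:,:,::-1]; cv2.imwrite('pics/w5.png',im[100:340,130:390])
im=robot.get_image('scene')[:,:,::-1]; cv2.imwrite('pics/s5.png',cv2.resize(im[180:270,145:255],None,fx=6,fy=6,interpolation=2))
E
```

```text
t 10.45 p [ 540.04 -108.91  133.66] yaw 149.24 tilt [ 0.0016 -0.0002] j6 -83.24 F [2.29 1.97 6.14] T [ 0.491 -0.623 -0.011] w 23.13
```

View pics/w5.png

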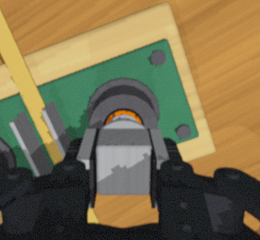

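View pics/s5.png

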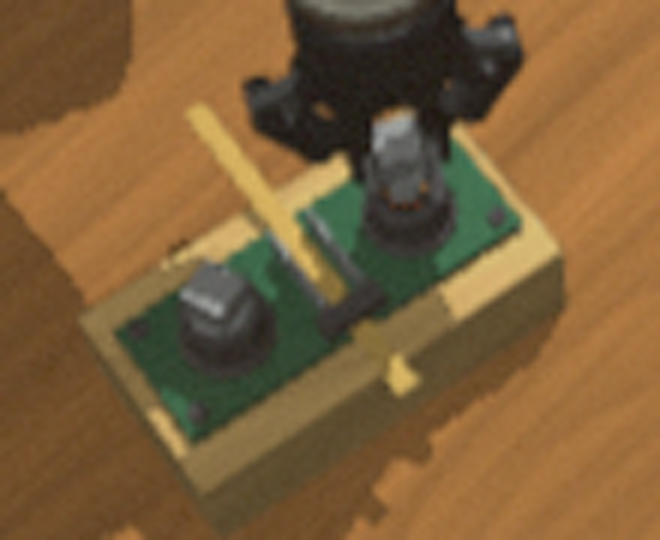

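>>> {"api": "carry_out", "payload": {
  "series": [
    [0, 0, -0.02, 0, 0, 6, 1],
    [0, 0, -0.01, 0, 0, 12, 1],
    [0, 0, 0, 0, 0, 18, 1],
    [0, 0, 0.01, 0, 0, 24, 1],
    [0, 0, 0.02, 0, 0, 30, 1],
    [0, 0, 0.03, 0, 0, 36, 1],
    [0, 0, 0.04, 0, 0, 42, 1],
    [0, 0, 0.05, 0, 0, 48, 1],
    [0, 0, 0.06, 0, 0, 54, 1],
    [0, 0, 0.07, 0, 0, 60, 1],
    [0, 0, 0.07, 0, 0, 60, 1],
    [0, 0, 0.07, 0, 0, 60, 1]
  ]
}}

```text
clock: 11.75
position: [539.5, -109.2, 132.6]
tcp_rot: [2.232, 2.209, -0.0]
contact_force: [1.9, 1.4, 5.1]
gripper_width: 23.4
```

```bash
python3 -c "
from h import *
show()"
```

```text
t 11.75 p [ 539.54 -109.2   132.58] yaw 89.41 tilt [ 0.0004 -0.0006] j6 -23.41 F [1.92 1.44 5.11] T [ 0.254 -0.373 -0.123] w 23.36
```

>>> {"api": "carry_out", "payload": {
  "series": [
    [0, 0, 0.01, 0, 0, 7, 1],
    [0, 0, 0.02, 0, 0, 14, 1],
    [0, 0, 0.035, 0, 0, 21, 1],
    [0, 0, 0.045, 0, 0, 28, 1],
    [0, 0, 0.06, 0, 0, 35, 1],
    [0, 0, 0.07, 0, 0, 42, 1],
    [0, 0, 0.08, 0, 0, 49, 1],
    [0, 0, 0.095, 0, 0, 56, 1],
    [0, 0, 0.105, 0, 0, 63, 1],
    [0, 0, 0.115, 0, 0, 70, 1],
    [0, 0, 0.13, 0, 0, 77, 1],
    [0, 0, 0.14, 0, 0, 84, 1],
    [0, 0, 0.15, 0, 0, 91, 1],
    [0, 0, 0.165, 0, 0, 98, 1],
    [0, 0, 0.175, 0, 0, 105, 1],
    [0, 0, 0.185, 0, 0, 112, 1],
    [0, 0, 0.2, 0, 0, 119, 1],
    [0, 0, 0.21, 0, 0, 126, 1],
    [0, 0, 0.21, 0, 0, 126, 1],
    [0, 0, 0.21, 0, 0, 126, 1]
  ]
}}

```text
clock: 13.75
position: [539.3, -108.0, 130.4]
tcp_rot: [-2.981, 0.986, 0.001]
contact_force: [1.0, 3.5, 7.0]
gripper_width: 23.3
```

```bash
python3 -c "
from h import *
show()"
```

```text
t 13.75 p [ 539.31 -107.96  130.44] yaw -36.59 tilt [-0.0003  0.0018] j6 102.59 F [0.97 3.53 7.02] T [ 0.951 -0.221 -0.074] w 23.33
```

>>> {"api": "carry_out", "payload": {
  "series": [
    [0, 0, -0.1, 0, 0, 0, -0.5],
    [0, 0, -0.1, 0, 0, 0, -0.5],
    [0, 0, -0.1, 0, 0, 0, -0.5],
    [0, 0, -0.1, 0, 0, 0, -0.5],
    [0, 0, -0.1, 0, 0, 0, -0.5],
    [0, 0, -0.1, 0, 0, 0, -0.5],
    [0, 0, -0.1, 0, 0, 0, -0.5]
  ]
}}

```text
clock: 14.45
position: [539.3, -108.9, 130.8]
tcp_rot: [2.982, -0.989, -0.0]
contact_force: [-0.1, 0.5, -0.2]
gripper_width: 64.3
```

```bash
python3 - <<'E'
from h import *
show(); s=robot.state(); im=robot.get_image('wrist')[:,:,::-1]; cv2.imwrite('pics/w6.png',cv2.resize(im[150:340,130:390],None,fx=2.5,fy=2.5))
print(proj('wrist',[539.5,-108.6,156],s))
E
```

```text
t 14.45 p [ 539.32 -108.93  130.76] yaw -36.69 tilt [-0.0001 -0.    ] j6 102.69 F [-0.11  0.49 -0.19] T [ 0.045 -0.009 -0.008] w 64.34
[[249.17462316 266.48465346]]
```

View pics/w6.png

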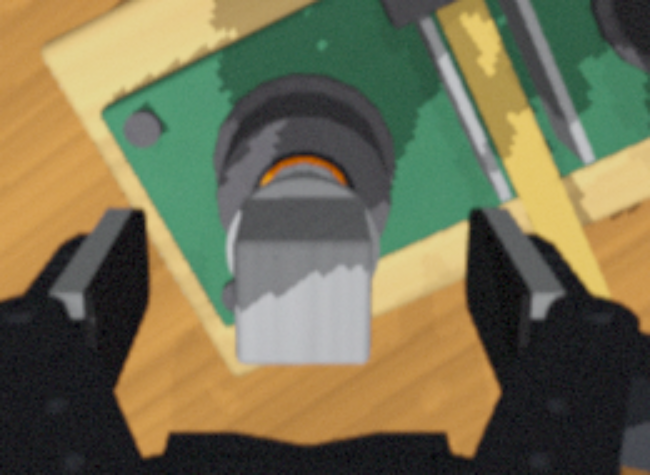

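>>> {"api": "carry_out", "payload": {
  "series": [
    [0, 0, 0, 0, 0, -8, -0.5],
    [0, 0, 0, 0, 0, -16, -0.5],
    [0, 0, 0, 0, 0, -24, -0.5],
    [0, 0, 0, 0, 0, -32, -0.5],
    [0, 0, 0, 0, 0, -40, -0.5],
    [0, 0, 0, 0, 0, -48, -0.5],
    [0, 0, 0, 0, 0, -56, -0.5],
    [0, 0, 0, 0, 0, -64, -0.5],
    [0, 0, 0, 0, 0, -72, -0.5],
    [0, 0, 0, 0, 0, -80, -0.5],
    [0, 0, 0, 0, 0, -88, -0.5],
    [0, 0, 0, 0, 0, -90, -0.5]
  ]
}}

```text
clock: 15.7
position: [539.4, -108.9, 130.8]
tcp_rot: [2.805, 1.415, -0.0]
contact_force: [-0.1, -0.8, 0.3]
gripper_width: 64.5
```

>>> {"api": "carry_out", "payload": {
  "series": [
    [0, 0, 0, 0, 0, -8, -0.5],
    [0, 0, 0, 0, 0, -16, -0.5],
    [0, 0, 0, 0, 0, -24, -0.5],
    [0, 0, 0, 0, 0, -32, -0.5],
    [0, 0, 0, 0, 0, -40, -0.5],
    [0, 0, 0, 0, 0, -48, -0.5],
    [0, 0, 0, 0, 0, -56, -0.5],
    [0, 0, 0, 0, 0, -64, -0.5],
    [0, 0, 0, 0, 0, -72, -0.5],
    [0, 0, 0, 0, 0, -80, -0.5],
    [0, 0, 0, 0, 0, -88, -0.5],
    [0, 0, 0, 0, 0, -90, -0.5],
    [0, 0, 0, 0, 0, -90, -0.5]
  ]
}}

```text
clock: 17.0
position: [539.4, -108.9, 130.8]
tcp_rot: [-0.989, -2.982, 0.0]
contact_force: [0.3, -0.3, -0.4]
gripper_width: 64.2
```

```bash
python3 - <<'E'
from h import *
show(); s=robot.state(); im=robot.get_image('wrist')[:,:,::-1]; cv2.imwrite('pics/w7.png',cv2.resize(im[150:340,130:390],None,fx=2.5,fy=2.5))
E
```

```text
t 17.0 p [ 539.37 -108.88  130.82] yaw 143.31 tilt [-0. -0.] j6 -77.3 F [ 0.34 -0.34 -0.44] T [-0.013  0.009 -0.032] w 64.16
```

View pics/w7.png

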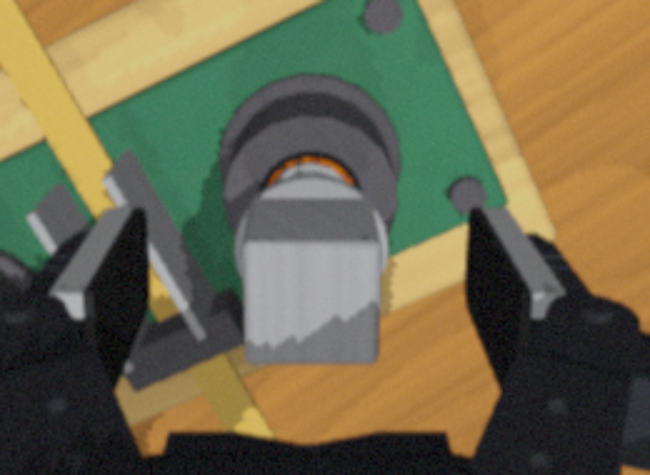

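>>> {"api": "carry_out", "payload": {
  "series": [
    [0, 0.05, 0, 0, 0, 0, 0],
    [0, 0.05, 0, 0, 0, 0, 0.4],
    [0, 0.05, 0, 0, 0, 0, 1],
    [0, 0.05, 0, 0, 0, 0, 1],
    [0, 0.05, 0, 0, 0, 0, 1],
    [0, 0.05, 0, 0, 0, 0, 1],
    [0, 0.05, 0, 0, 0, 0, 1],
    [0, 0.05, 0.05, 0, 0, 0, 1],
    [0, 0.05, 0.05, 0, 0, 0, 1],
    [0, 0.05, 0.05, 0, 0, 0, 1]
  ],
  "grip_force": 25
}}

```text
clock: 18.05
position: [539.9, -108.4, 130.7]
tcp_rot: [0.989, 2.981, 0.0]
contact_force: [-0.5, 2.3, 4.8]
gripper_width: 23.5
```

```bash
python3 -c "
from h import *
show()"
```

```text
t 18.05 p [ 539.87 -108.43  130.75] yaw 143.31 tilt [0.0005 0.    ] j6 -77.25 F [-0.52  2.32  4.79] T [0.401 0.142 0.007] w 23.53
```

>>> {"api": "carry_out", "payload": {
  "series": [
    [0, 0, 0.01, 0, 0, 7, 1],
    [0, 0, 0.02, 0, 0, 14, 1],
    [0, 0, 0.035, 0, 0, 21, 1],
    [0, 0, 0.045, 0, 0, 28, 1],
    [0, 0, 0.06, 0, 0, 35, 1],
    [0, 0, 0.07, 0, 0, 42, 1],
    [0, 0, 0.08, 0, 0, 49, 1],
    [0, 0, 0.095, 0, 0, 56, 1],
    [0, 0, 0.105, 0, 0, 63, 1],
    [0, 0, 0.115, 0, 0, 70, 1],
    [0, 0, 0.13, 0, 0, 77, 1],
    [0, 0, 0.14, 0, 0, 84, 1],
    [0, 0, 0.15, 0, 0, 91, 1],
    [0, 0, 0.165, 0, 0, 98, 1],
    [0, 0, 0.175, 0, 0, 105, 1],
    [0, 0, 0.185, 0, 0, 112, 1],
    [0, 0, 0.2, 0, 0, 119, 1],
    [0, 0, 0.21, 0, 0, 126, 1],
    [0, 0, 0.21, 0, 0, 126, 1]
  ]
}}

```text
clock: 19.95
position: [540.0, -108.3, 128.6]
tcp_rot: [-3.106, -0.47, -0.001]
contact_force: [0.0, 2.3, 5.3]
gripper_width: 23.9
```

```bash
python3 -c "
from h import *
show()"
```

```text
t 19.95 p [ 539.98 -108.32  128.62] yaw 17.2 tilt [0.0008 0.0004] j6 48.84 F [0.03 2.32 5.31] T [ 0.636  0.147 -0.072] w 23.88
```

>>> {"api": "carry_out", "payload": {
  "series": [
    [0, 0, 0.01, 0, 0, 7, 1],
    [0, 0, 0.02, 0, 0, 14, 1],
    [0, 0, 0.035, 0, 0, 21, 1],
    [0, 0, 0.045, 0, 0, 28, 1],
    [0, 0, 0.06, 0, 0, 35, 1],
    [0, 0, 0.07, 0, 0, 42, 1],
    [0, 0, 0.08, 0, 0, 49, 1],
    [0, 0, 0.09, 0, 0, 56, 1],
    [0, 0, 0.08, 0, 0, 56, 1],
    [0, 0, 0.07, 0, 0, 56, 1],
    [0, 0, 0.06, 0, 0, 56, 1]
  ]
}}

```text
clock: 21.05
position: [540.0, -108.5, 127.7]
tcp_rot: [-2.965, 1.038, -0.001]
contact_force: [1.7, 2.1, 3.9]
gripper_width: 23.9
```

```bash
python3 - <<'E'
from h import *
show(); s=robot.state(); im=robot.get_image('wrist')[:,:,::-1]; cv2.imwrite('pics/w8.png',cv2.resize(im[150:340,130:390],None,fx=2.5,fy=2.5))
im=robot.get_image('scene')[:,:,::-1]; cv2.imwrite('pics/s8.png',cv2.resize(im[180:270,145:255],None,fx=6,fy=6,interpolation=2))
E
```

```text
t 21.05 p [ 539.95 -108.45  127.69] yaw -38.58 tilt [0.0008 0.0001] j6 104.62 F [1.73 2.13 3.85] T [ 0.57  -0.266 -0.04 ] w 23.91
```

View pics/w8.png

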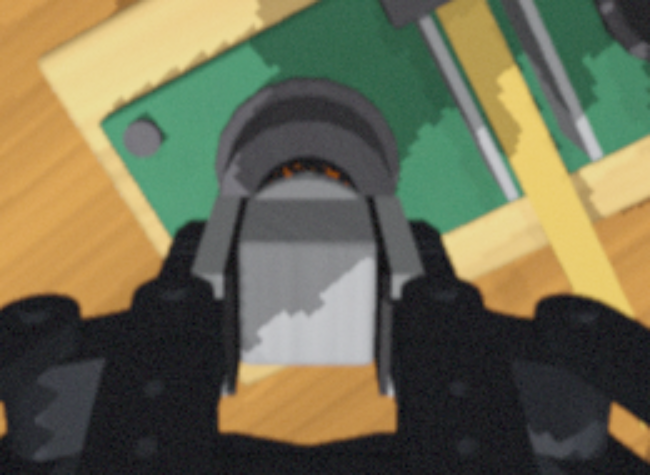

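View pics/s8.png

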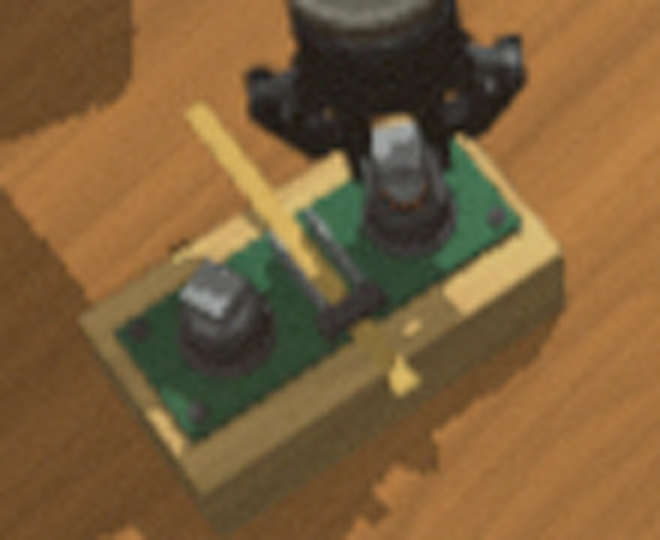

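>>> {"api": "carry_out", "payload": {
  "series": [
    [0, 0, 0, 0, 0, 2, 1],
    [0, 0, 0.005, 0, 0, 4, 1],
    [0, 0, 0.005, 0, 0, 4, 1],
    [0, 0, 0.005, 0, 0, 4, 1],
    [0, 0, 0.005, 0, 0, 4, 1],
    [0, 0, 0.005, 0, 0, 4, 1],
    [0, 0, 0.005, 0, 0, 4, 1],
    [0, 0, 0.005, 0, 0, 4, 1],
    [0, 0, 0.005, 0, 0, 4, 1],
    [0, 0, 0.005, 0, 0, 4, 1]
  ]
}}

```text
clock: 22.15
position: [539.8, -108.5, 127.7]
tcp_rot: [-2.926, 1.144, -0.001]
contact_force: [2.3, 2.5, 5.8]
gripper_width: 23.5
```

```bash
python3 - <<'E'
from h import *
show(); print(abs(robot.state()['joint_velocities']).max())
a=robot.get_image('top')[:,:,::-1]; cv2.imwrite('pics/t9.png',a); show()
E
```

```text
t 22.15 p [ 539.82 -108.48  127.65] yaw -42.69 tilt [ 0.0004 -0.    ] j6 108.75 F [2.26 2.51 5.82] T [ 0.795 -0.458  0.04 ] w 23.48
0.0016148963828538502
t 22.2 p [ 539.83 -108.48  127.67] yaw -42.69 tilt [0.0004 0.    ] j6 108.74 F [1.98 3.52 4.87] T [ 0.765 -0.519  0.041] w 23.54
```

View pics/t9.png

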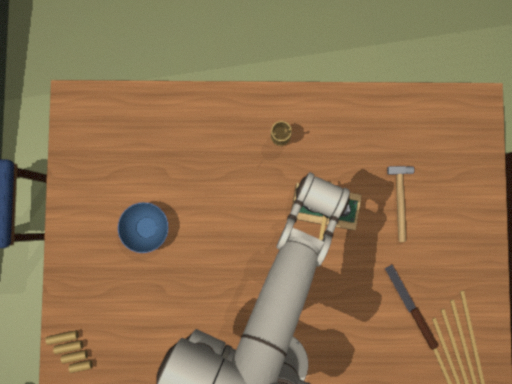

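The top picture shows the bowl (144,228), cup (281,133) and hammer (401,170) exactly where they started. The arm is still and the grip is holding, so I'm handing in.

```bash
python3 -c "
from h import *
print(robot.close_job())"
```

```text
the job is handed in; nothing more can be done
None
```

The loose screw, on the post nearer the bowl, is started in its thread. I handed the job in at about 22 s with the fingers still holding its head.

- **Backward turn:** I gripped the head at 25 N and turned it anticlockwise with a downward push of about 6 N. The drop came between 48° and 56° of turning. I noticed it one step late, so the screw went back to 64° before I followed it down to the bottom, about 5.7 mm lower.
- **Forward turn:** I turned it clockwise 186°, regripped after a half turn, then turned 186° more. That is about 372° from the furthest-back point, or 356–364° from the drop. I had no direct reading of the screw's own turn; these are gripper angles, and the pictures showed the head staying square in the pads.
- **Depth:** the screw sank about 12 mm in total, as expected. This comes from finger height and could be off by a few tenths of a millimetre because of the regrip.
- **Last checks:** the arm was still, with the opening at 23.5 mm and about 5 N of downward push. Forces stayed around 7 N in every reading I took. The top picture showed the bowl, cup and hammer where they started.

No check failed. The position estimates for the screw axis from the different cameras differed by about 2 mm; I allowed for this when centring the grip.

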